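# Set the stock feeder's H-gate lever to round stock

## Task

The next job is round dowel: on the green stock feeder, push the selector lever through its H-shaped gate, from the slot it is in (the one with the triangle sign) fully home into the slot beside the raised round disc, without driving it into either of the other two slots. Just push the black knob gently with the fingers, never grip it or force it, then leave it and come clear; leave the things lying about where they are.

Things in the scene. Friction and masses are not known exactly. Their poses are not given: they have to be found in the camera images.
- feeder: Fixed bench stock feeder: green casing 240 (x) x 300 (y) mm, y -180 to +120; steel gate plate on top, 140 mm above the table; left of it (y 120 to 210) a lower feed bed with two rubber rollers, at most 125 mm high. Origin: on the table under the middle of the H gate. x: along the gate's two lanes, away from the robot (within 0.4 rad); y: along the cross channel, to the left.
- gate (a point): Middle of the H gate, on top of the plate (208 x 130 mm). Two lanes along x (left at +y, right at -y), joined at x = 0 by the cross channel along y: four slots, far/near, left/right. Slots 16 to 18 mm wide, parted by two tongues 15 mm wide that start 9 mm either side of x = 0: the lever crosses only when its ball is within 5 mm of x = 0. Axes as the feeder's.
- lever: Selector lever: steel stick 12 mm dia with a black ball knob 38 mm dia. Origin: ball centre, 225 mm above the table when upright, 221 mm in a slot. Feeder frame: fully home in a slot the ball is at x = +-41, y = +-24 to 30 mm; at the ends of the cross channel at x = 0, y = +-30. Starts in the near left slot, x = -27 to -41, y = +25 to +29.
- pivot (a point): The lever's hidden pivot, 30 mm above the table on the feeder's origin axis, 195 mm from the ball's centre. The lever has friction only (about 2.5 N at the ball), no spring: it stays where it is left and meets solid stops at the ends of slots and channel.
- lever_fore (a joint): Lever's tilt along the lanes, rad: 0 = upright in the cross channel, positive = ball towards the feeder's +x (far slots), negative = near slots; stops at +-0.215. Ball x = 195 mm times its sine.
- lever_side (a joint): Lever's tilt along the cross channel, rad: positive = ball towards the feeder's +y (left lane), negative = right lane; stops at +-0.153. In a lane it is beyond +-0.12.
- sign_round: Raised dark steel disc, 28 mm dia, 5 mm high, on the plate beyond the outer end of the slot wanted. Origin: centre of its underside. The four signs stand at x = +-85, y = +-30 mm in the feeder's frame, 140 mm up; disc and bar change places between the far right and near right slots.
- sign_square: Raised dark steel square 22 x 22 mm, 5 mm high, always beside the far left slot. Origin: centre of its underside.
- sign_flat: Raised dark steel bar 36 x 9 mm, 5 mm high, beside the other right-hand slot. Origin: centre of its underside.
- sign_triangle: Raised dark steel triangle, 28 mm sides, 5 mm high, always beside the near left slot, where the lever starts. Origin: centre of its underside.
- tape_measure: Loose bystander, not to be disturbed: tape measure, black case 70 x 36 x 60 mm high, standing right of the feeder. Origin: middle of its underside.
- glue_bottle: Loose bystander, not to be disturbed: white glue bottle, 52 mm dia, 130 mm high, standing right of the feeder. Origin: middle of its underside.
- pine_offcut: Loose bystander, not to be disturbed: pine offcut 60 x 45 x 18 mm, lying on the right part of the feeder's casing, 133 mm above the table. Origin: middle of its underside.
- batten: Loose bystander, not to be disturbed: pine batten 300 x 40 x 18 mm, lying behind the feeder. Origin: middle of its underside.
- screw_jar: Loose bystander, not to be disturbed: glass jar with white lid, 64 mm dia, 75 mm high, left of the feeder. Origin: middle of its underside.
- pencil: Loose bystander, not to be disturbed: flat yellow carpenter's pencil 190 x 12 x 8 mm, lying on the casing between gate plate and offcut. Origin: middle of its underside.
- paint_brush: Loose bystander, not to be disturbed: paint brush 200 mm long, lying farther left. Origin: middle of its underside.

How it is judged (in metres and radians):
At the end, for the whole second after the job is handed in: The lever is at rest in the slot beside the round disc, fully home: the knob's centre within about 6 mm of the end of its travel (within 50 mm, level, of the disc's centre; lever_fore beyond 0.182 rad, lever_side beyond 0.11 rad) (horizontal distance between lever and sign_round below 0.05 m and (value of joint lever_fore above 0.182 rad or value of joint lever_fore below -0.182 rad) and (value of joint lever_side above 0.11 rad or value of joint lever_side below -0.11 rad) and linear speed of lever below 0.02 m/s); the robot touches nothing.
It fails at once if the lever is driven more than about two thirds into a slot that was not asked for (square or bar sign) (horizontal distance between lever and sign_square below 0.055 m or horizontal distance between lever and sign_flat below 0.055 m).
It fails at once if the lever is gripped or forced: the fingers bear on it with more than 35 N (contact force between the fingers and lever above 35 N).
It fails at once if a thing lying about is lifted, knocked over or shifted by more than 25 mm (distance of any of tape_measure, glue_bottle, pine_offcut, batten, screw_jar, pencil, paint_brush from where it was at the start of the episode above 0.025 m).
It also fails if it takes over 45 s, if anything falls off the work surface, if the arm or the gripper's body presses on something with over 40 N, if the wrist force passes 120 N, or if a joint passes its speed limit or range.

## Robot

A 6-joint arm with a two-finger parallel gripper is mounted at the origin on the work surface. World frame = base frame: x ahead of the robot, y to its left, z up, the work surface at z = 0. Lengths are in m, angles in degrees, forces in N, time in s.
With the tool pointing down it reaches from about 0.325 to 0.85 m from the base axis. Payload 15.5 kg.
Tool frame: the origin (TCP) lies at the very end of the fingers, on their centre line; the grasp point (between the pads) lies arm.grip_depth behind it (arm.grip_depth is the distance from the TCP to the grasp point, in m); z points along the fingers, y is the direction in which the jaws open and shut (so a half turn about z gives the same grasp; the last joint's range is limited). The gripper opens to 91 mm and grips with 3 to 60 N. Pads are 32 mm wide; open, the fingers measure 118 mm over their backs; the gripper's body (76 mm by 178 mm) begins 60 mm behind the grasp point.
Start: joints at [71.706, 28.281, 77.091, -0, 74.628, -5.472], TCP at [0.139, 0.609, 0.214] pointing down, gripper open.
Joint ranges: [-166.48, 166.48], [-47.26, 123.95], [12.59, 153.08], [-70.14, 250.14], [6.76, 159.57], [-176.63, 176.63]. Speed limits (degrees/s): [108.29, 108.29, 147.25, 172.46, 172.46, 172.46].

## Interface

Orientations are given as a 3x3 rotation matrix whose columns are the frame's x, y, z axes.
In Python, from rig import arm gives the robot as it stands. Calls block until the motion is done:
- arm.move_to(position, orientation): joint-space move of the TCP to a pose.
- arm.move_l(position, orientation=None, feed=0.15): straight line of the TCP; orientation=None keeps the orientation; feed is the mean speed in m/s.
- arm.move_joints(angles): joint-space move.
- arm.grip(opening): finger opening in m; the grip force is fixed at half the most; returns when the fingers have stopped.
- arm.sleep(seconds).
- arm.solve_ik(position, orientation): joint angles nearest the present ones, or None.
- arm.snapshot(name): name is "scene" or "side" or "wrist"; returns the picture (400x640x3 uint8, red, green, blue); there is no depth.
- arm.get_calibration(name): a dict with "intrinsics" (3x3 intrinsics, pixels), "cam_to_world" (4x4, takes a point from camera to world coordinates). Camera axes: x right, y down, z forward; pixel columns grow to the right and rows downward; lengths in m; the calibration is good to about 2 mm. A picture is of the moment at which its call begins: read the wrist's pose just before it. get_calibration takes no time and is no camera call; for the wrist camera it gives the pose at the moment of the call.
A pose or a line that the arm cannot do raises arm.Unreachable and nothing moves.
- arm.sign_off(): hands the job in, once; it reports no verdict.
Readings, each from a call of its own:
- arm.current_t(): time.
- arm.current_joint_positions(): joint angles.
- arm.current_dq(): joint speeds.
- arm.current_tau(): joint torques, N m.
- arm.current_ee_pos(): TCP position.
- arm.current_tool_rot(): TCP orientation.
- arm.current_force(): force on the tool from outside, world axes, zero at the start.
- arm.current_torque(): the same for the moment, N m.
- arm.current_width(): finger opening in m.
Only numpy, scipy, OpenCV 4.12 (cv2) and the standard library are available. Lean on these libraries where they do the work, as an engineer would, in place of code of your own. Each camera call takes 0.05 s, during which the arm holds its last target.

## Working session

There is one attempt and no reset: what is moved stays moved. The work goes in short steps, each a Python script; the robot and the scene stay as the last script left them, time stands still between calls to the robot, and variables do not carry over. Pictures are saved under pics/ and viewed, and the job is handed in when it is done.

```bash
ls; mkdir -p pics
python3 - <<'E'
from rig import arm
import cv2,numpy as np
print(arm.current_t(),arm.grip_depth,arm.current_width(),arm.current_ee_pos(),arm.current_tool_rot())
for n in("scene","side","wrist"):
    c=arm.get_calibration(n);print(n,np.round(c["intrinsics"],1).tolist(),np.round(c["cam_to_world"],3).tolist())
    cv2.imwrite(f"pics/{n}0.png",arm.snapshot(n)[:,:,::-1])
E
```

```text
pics
0.0 0.0188 0.09109827454221872 [0.13858374 0.60905972 0.21334555] [[-9.75062804e-01  2.21928802e-01 -3.67992932e-04]
 [ 2.21929082e-01  9.75062139e-01 -1.14377113e-03]
 [ 1.04980220e-04 -1.19691701e-03 -9.99999278e-01]]
scene [[431.8, 0.0, 322.2], [0.0, 431.8, 198.6], [0.0, 0.0, 1.0]] [[-0.114, 0.67, -0.733, 1.492], [0.993, 0.072, -0.088, 0.179], [-0.006, -0.739, -0.674, 0.998], [0.0, 0.0, 0.0, 1.0]]
side [[381.9, 0.0, 320.9], [0.0, 381.9, 199.4], [0.0, 0.0, 1.0]] [[0.981, -0.13, 0.141, 0.44], [-0.191, -0.725, 0.662, -0.607], [0.016, -0.676, -0.737, 0.925], [0.0, 0.0, 0.0, 1.0]]
wrist [[299.2, 0.0, 317.2], [0.0, 299.2, 200.4], [0.0, 0.0, 1.0]] [[0.222, 0.938, 0.267, 0.063], [0.975, -0.213, -0.064, 0.626], [-0.003, 0.275, -0.962, 0.384], [0.0, 0.0, 0.0, 1.0]]
```

View pics/scene0.png

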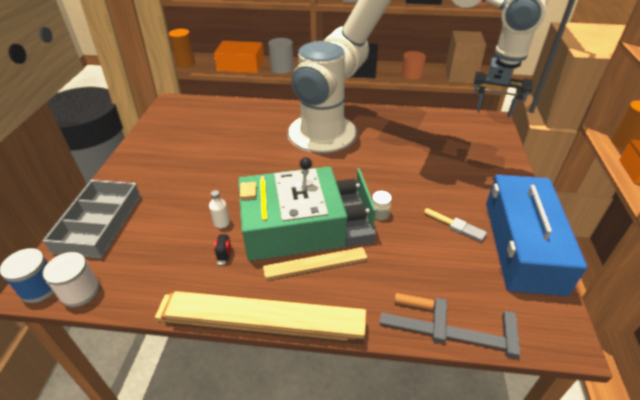

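View pics/side0.png

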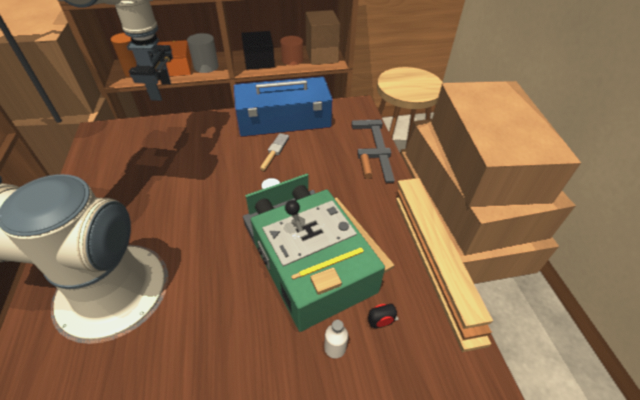

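View pics/wrist0.png

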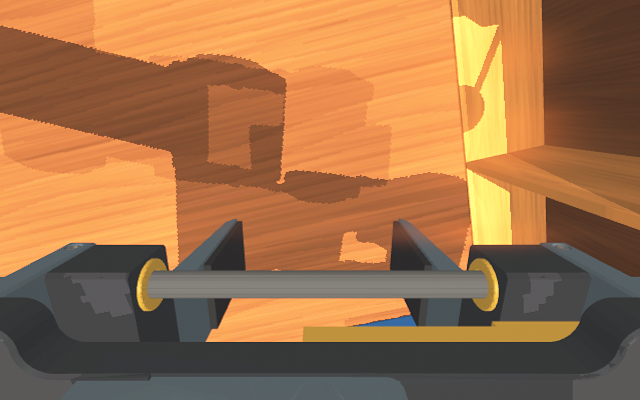

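The scene view shows the feeder around (300,210) with the knob at (305,162). I'll enlarge the gate in both fixed views.

Run:
```python
import cv2
a=cv2.imread("pics/scene0.png")[145:235,230:350];cv2.imwrite("pics/sc.png",cv2.resize(a,None,fx=6.5,fy=6.5,interpolation=cv2.INTER_CUBIC))
a=cv2.imread("pics/side0.png")[180:300,240:390];cv2.imwrite("pics/sd.png",cv2.resize(a,None,fx=5,fy=5,interpolation=cv2.INTER_CUBIC))
```

```text
(no output)
```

View pics/sc.png

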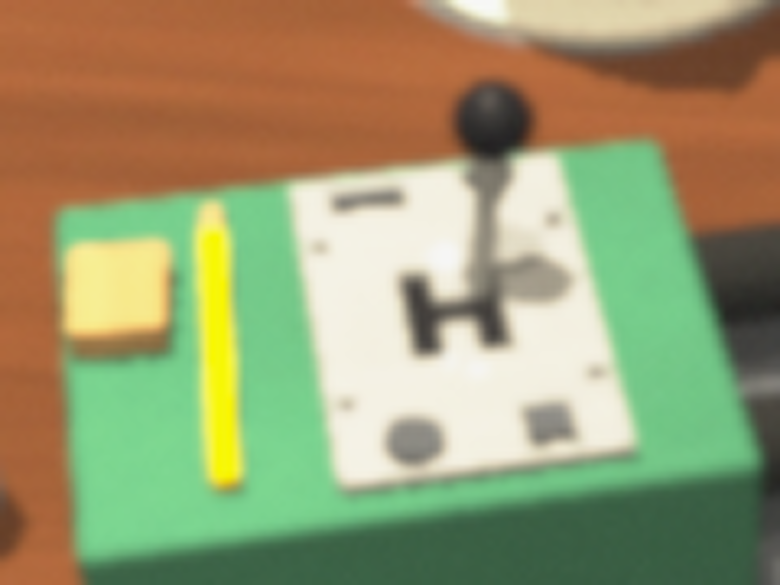

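View pics/sd.png

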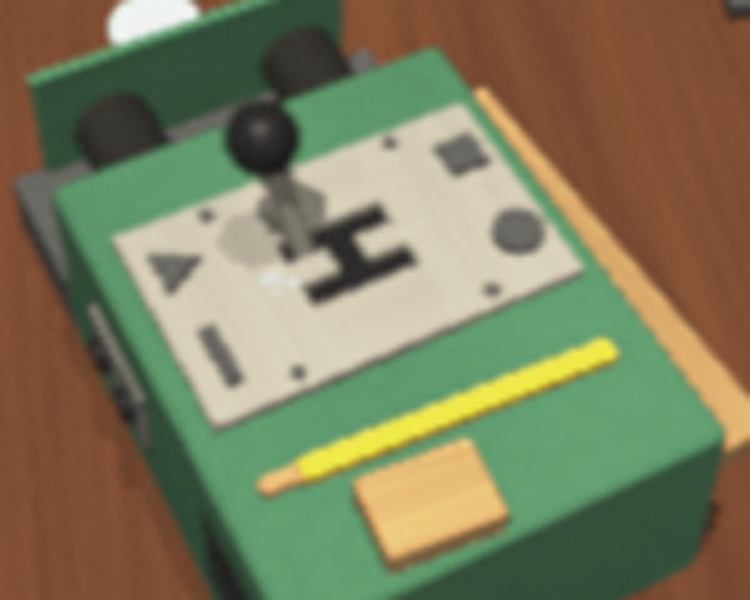

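The signs read the same in both views. The disc is beside the far right slot, the bar near right, the square far left, and the triangle near left with the lever. So the path is: pull +x to the channel, push -y across, then +x home. Next I'll measure.

```bash
cat > h.py <<'E'
import numpy as np,cv2
from rig import arm
def ray(cal,uv):
    T=np.array(cal["cam_to_world"]);d=np.linalg.inv(cal["intrinsics"])@np.array([uv[0],uv[1],1.0]);d=T[:3,:3]@d
    return T[:3,3],d/np.linalg.norm(d)
def onz(cal,uv,z):
    o,d=ray(cal,uv);return o+d*(z-o[2])/d[2]
def tri(rays):
    A=0;b=0
    for o,d in rays:
        P=np.eye(3)-np.outer(d,d);A=A+P;b=b+P@o
    p=np.linalg.solve(A,b);return p,[np.linalg.norm((np.eye(3)-np.outer(d,d))@(p-o)) for o,d in rays]
def plate(img,cal,box):
    x0,y0,x1,y1=box
    hsv=cv2.cvtColor(img,cv2.COLOR_RGB2HSV)
    m=((hsv[:,:,1]<60)&(hsv[:,:,2]>150)).astype(np.uint8)
    k=np.zeros_like(m);k[y0:y1,x0:x1]=m[y0:y1,x0:x1]
    cs,_=cv2.findContours(k,cv2.RETR_EXTERNAL,cv2.CHAIN_APPROX_NONE)
    c=max(cs,key=cv2.contourArea)[:,0]
    w=np.array([onz(cal,p,.14)[:2] for p in c])
    r=cv2.minAreaRect((w*1000).astype(np.float32));return r,c
E
python3 - <<'E'
from h import *
for n,box in(("scene",(265,160,335,225)),("side",(255,190,365,275))):
    img=cv2.imread(f"pics/{n}0.png")[:,:,::-1].copy();cal=arm.get_calibration(n)
    r,c=plate(img,cal,box);print(n,"plate",r,cv2.boundingRect(c))
    g=cv2.cvtColor(img,cv2.COLOR_RGB2GRAY);hsv=cv2.cvtColor(img,cv2.COLOR_RGB2HSV)
    hull=np.zeros_like(g);cv2.fillConvexPoly(hull,cv2.convexHull(c),1)
    dm=((g<125)&(hull>0)&(hsv[:,:,1]<80)).astype(np.uint8)
    N,l,s,ce=cv2.connectedComponentsWithStats(dm)
    for i in range(1,N):
        if s[i,4]>10: print(s[i].tolist(),ce[i].round(1),(onz(cal,ce[i],.145)*1000).round(1))
    x0,y0,x1,y1=(285,150,325,175) if n=="scene" else (280,195,305,220)
    k=np.zeros_like(g);k[y0:y1,x0:x1]=(g[y0:y1,x0:x1]<70)
    N,l,s,ce=cv2.connectedComponentsWithStats(k)
    for i in range(1,N):
        if s[i,4]>20: print("knob",s[i].tolist(),ce[i].round(1),(onz(cal,ce[i],.221)*1000).round(1))
E
```

```text
scene plate ((539.2139282226562, -4.341270446777344), (217.47760009765625, 134.29054260253906), 17.06167984008789) (274, 168, 54, 53)
[302, 169, 6, 6, 24] [304.8 170.8] [440.7  -2.5 145. ]
[292, 187, 16, 12, 88] [299.5 192.5] [544.4  -3.4 145. ]
knob [300, 159, 12, 10, 82] [305.5 164. ] [502.4  11.1 221. ]
side plate ((538.2628173828125, -2.119476318359375), (212.6630096435547, 133.83535766601562), 16.82347297668457) (262, 200, 95, 65)
[328, 207, 9, 8, 46] [331.8 210.5] [610.2  48.  145. ]
[291, 212, 32, 29, 337] [304.7 226.8] [528.9   5.9 145. ]
[339, 222, 9, 9, 62] [343.1 226. ] [627.8  -9.5 145. ]
[271, 231, 9, 7, 35] [274.3 233.5] [449.   -1.6 145. ]
[281, 246, 7, 11, 29] [284.  251.1] [466.3 -60.2 145. ]
knob [280, 195, 25, 21, 275] [291.3 203.1] [499.7  25.7 221. ]
```

Sizes check out: the disc–bar distance is 169 mm (170 expected), the plate 213x134, and the yaw about 17°. The fixed cameras are coarse, so I'll move near with closed fingers and take one wrist view to refine.

```bash
cat >> h.py <<'E'
def frame(yaw):
    c,s=np.cos(yaw),np.sin(yaw)
    return np.array([c,s,0]),np.array([-s,c,0]),np.array([[-c,-s,0],[-s,c,0],[0,0,-1]]).T.copy() if False else np.column_stack([[-c,-s,0],[-s,c,0],[0,0,-1]])
E
python3 - <<'E'
from h import *
fx,fy,R=frame(np.radians(17.1))
G=np.array([.5385,-.0043,0])
p=G-.12*fx;p[2]=.37
arm.move_to(p,R)
arm.grip(0.0)
cal=arm.get_calibration("wrist");img=arm.snapshot("wrist")
np.savez("w1.npz",img=img,K=cal["intrinsics"],T=cal["cam_to_world"])
cv2.imwrite("pics/w1.png",img[:,:,::-1])
print(arm.current_t(),arm.current_width(),arm.current_ee_pos(),arm.current_force(),np.degrees(0)+np.round(arm.current_joint_positions(),1))
E
```

```text
4.1333 0.0005162415539515961 [ 0.42379036 -0.03956892  0.36998854] [ 0.66385538  0.61885507 -0.07767997] [ -13.4    3.9   87.8    0.    88.3 -120.5]
```

View pics/w1.png

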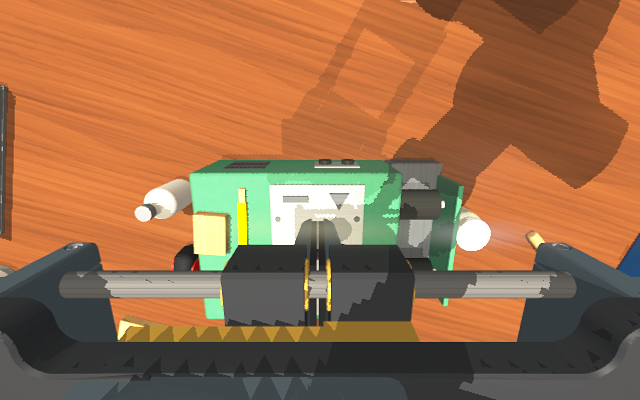

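This view looks back towards the robot, and the fingers hide the gate. A half turn of the tool puts the camera on the far side with a clear view.

```bash
cat >> h.py <<'E'
def frame(yaw):
    c,s=np.cos(yaw),np.sin(yaw)
    return np.array([c,s,0]),np.array([-s,c,0]),np.column_stack([[c,s,0],[s,-c,0],[0,0,-1]])
E
python3 - <<'E'
from h import *
fx,fy,R=frame(np.radians(17.1))
G=np.array([.5385,-.0043,0])
p=G-.09*fx;p[2]=.37
arm.move_to(p,R)
cal=arm.get_calibration("wrist");img=arm.snapshot("wrist")
np.savez("w2.npz",img=img,intrinsics=cal["intrinsics"],cam_to_world=cal["cam_to_world"])
cv2.imwrite("pics/w2.png",img[:,:,::-1])
print(arm.current_t(),arm.current_ee_pos(),arm.current_force())
E
```

```text
6.9667 [ 0.45246858 -0.03076898  0.36999742] [-0.1767698  -0.55154168  0.40848532]
```

View pics/w2.png

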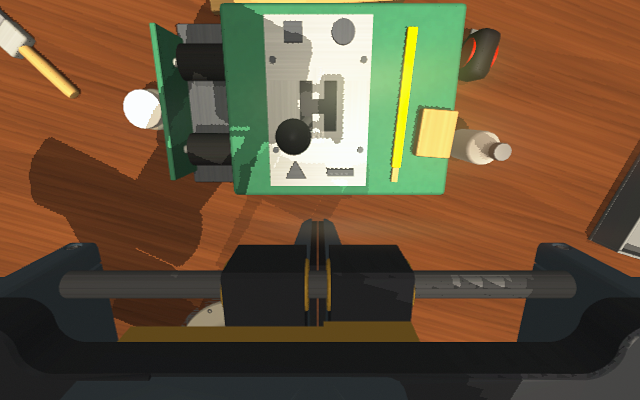

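The wrist view shows everything: disc (342,31), square (292,32), triangle (296,171), bar (341,172) and knob (293,137). Next is measuring the gate frame and knob.

Run:
```python
from h import *
d=np.load("w2.npz");cal=d;img=d["img"];g=cv2.cvtColor(img,cv2.COLOR_RGB2GRAY)
pts={}
for n,(u,v) in dict(disc=(342,31),square=(292,32),tri=(296,172),bar=(341,172)).items():
    k=np.zeros_like(g);k[v-17:v+18,u-17:u+18]=g[v-17:v+18,u-17:u+18]<110
    N,l,s,ce=cv2.connectedComponentsWithStats(k);i=1+np.argmin(np.hypot(*(ce[1:]-[u,v]).T)+ (s[1:,4]<20)*99)
    pts[n]=onz(cal,ce[i],.145);print(n,s[i].tolist(),ce[i].round(1),(pts[n]*1000).round(1))
k=np.zeros_like(g);k[110:165,270:318]=g[110:165,270:318]<60
k=cv2.morphologyEx(k,cv2.MORPH_OPEN,np.ones((9,9),np.uint8))
c=max(cv2.findContours(k,cv2.RETR_EXTERNAL,cv2.CHAIN_APPROX_NONE)[0],key=cv2.contourArea)
(ku,kv),r=cv2.minEnclosingCircle(c);print("knob",ku,kv,r)
kn=onz(cal,(ku,kv),.221)
for a,b in(("bar","disc"),("tri","square"),("bar","tri"),("disc","square")):
    v=pts[b]-pts[a];print(a,b,np.hypot(*v[:2])*1000,np.degrees(np.arctan2(v[1],v[0])))
c4=sum(pts.values())/4;print("centre",c4*1000,"diag",(pts["disc"]+pts["tri"])/2,(pts["square"]+pts["bar"])/2)
for n,uv in(("scene",(305.5,163)),("side",(292.5,207.3))):pass
yaw=np.radians(17.1);fx,fy,R=frame(yaw);q=kn-c4;print("knob feeder",q@fx*1000,q@fy*1000,kn)
cs=arm.get_calibration("scene");sd=arm.get_calibration("side")
p,e=tri([ray(cal,(ku,kv)),ray(cs,(230+492/6.5-.5,145+119/6.5-.5)),ray(sd,(240+262/5-.5,180+137/5-.5))]);print(p,e)
```

```text
disc [332, 33, 7, 11, 13] [334.2  38.5] [616.2  -3.1 145. ]
square [284, 30, 19, 13, 193] [292.   37.1] [602.8  45.4 145. ]
tri [300, 169, 1, 1, 1] [300. 169.] [453.4  -7.9 145. ]
bar [326, 168, 27, 5, 43] [338.4 168.9] [468.6 -56.9 145. ]
knob 292.6993103027344 136.29391479492188 17.854839324951172
bar disc 157.0625615698141 20.03869588796205
tri square 158.62368788316232 19.64958643766962
bar tri 51.28025408377382 107.23745605380768
disc square 50.306127493601025 105.40543561723351
centre [535.27577503  -5.6145735  145.        ] diag [ 0.5348177  -0.00549498  0.145     ] [ 0.53573385 -0.00573416  0.145     ]
knob feeder -30.980434654380105 24.69128966673428 [0.49840466 0.00887569 0.221     ]
[0.49912426 0.00965312 0.22361465] [np.float64(0.0010446980729411387), np.float64(0.0007638633926449451), np.float64(0.0009000581833304444)]
```

The knob triangulates well: 1 mm residuals, z 0.2236. The sign masks are partial because the threshold was too low, so those sign positions aren't usable. I'll redo them using the separation between sign and plate.

```bash
python3 - <<'E'
from h import *
d=np.load("w2.npz");cal=d;img=d["img"];g=cv2.cvtColor(img,cv2.COLOR_RGB2GRAY)
pts={}
for n,(u,v,w,h) in dict(disc=(342,31,15,15),square=(292,32,12,14),tri=(296,171,13,11),bar=(341,172,18,9)).items():
    w_=g[v-h:v+h+1,u-w:u+w+1];t,m=cv2.threshold(w_,0,1,cv2.THRESH_BINARY_INV+cv2.THRESH_OTSU)
    N,l,s,ce=cv2.connectedComponentsWithStats(m);i=1+np.argmax(s[1:,4]);c=ce[i]+[u-w,v-h]
    pts[n]=onz(cal,c,.145);print(n,t,s[i].tolist(),c.round(1),(pts[n]*1000).round(1))
for a,b in(("bar","disc"),("tri","square"),("bar","tri"),("disc","square")):
    v=pts[b]-pts[a];print(a,b,np.hypot(*v[:2])*1000,np.degrees(np.arctan2(v[1],v[0])))
print("diag",(pts["disc"]+pts["tri"])/2,(pts["square"]+pts["bar"])/2)
r,c=plate(img,cal,(255,5,385,190));print(r)
E
python3 - <<'E'
import cv2
a=cv2.imread("pics/w2.png")[0:200,220:410];cv2.imwrite("pics/w2c.png",cv2.resize(a,None,fx=3,fy=3,interpolation=cv2.INTER_NEAREST))
E
```

```text
disc 188.0 [4, 2, 24, 28, 514] [342.7  31.2] [626.6 -10.2 145. ]
square 151.0 [3, 3, 20, 23, 418] [292.5  31.7] [608.6  46.5 145. ]
tri 180.0 [3, 1, 20, 18, 215] [295.4 171.9] [447.8  -3.1 145. ]
bar 179.0 [3, 4, 28, 9, 212] [339.7 171.6] [465.7 -59.7 145. ]
bar disc 168.38234908514798 17.099576053299792
tri square 168.22607430369732 17.138478085385607
bar tri 59.3879507783066 107.5293255384734
disc square 59.50354325467609 107.67901040134834
diag [ 0.53722307 -0.00666092  0.145     ] [ 0.53713158 -0.00662932  0.145     ]
((537.4503784179688, -6.844718933105469), (207.3321075439453, 130.91531372070312), 17.091520309448242)
```

View pics/w2c.png

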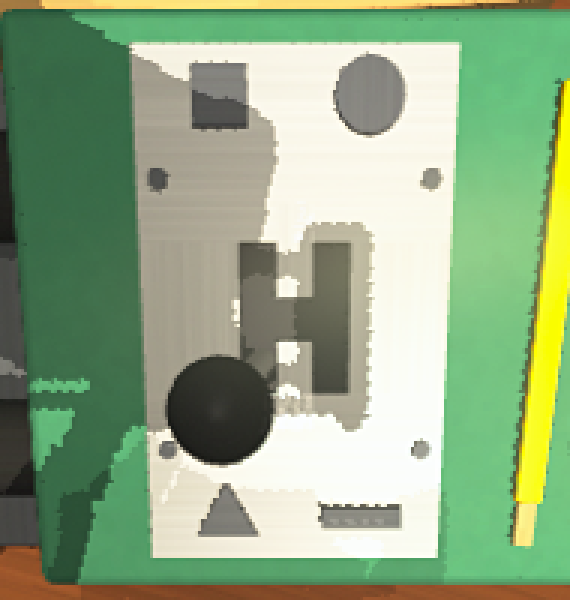

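Refined gate: G=(0.5373,-0.0067), yaw 17.1°, and the sign spacings agree within 1.6 mm. The knob in the feeder frame is about (-32,26.5), as expected. I'll descend behind it and push +x with force checks.

```bash
cat >> h.py <<'E'
G=np.array([.5373,-.0067,0]);YAW=np.radians(17.1);fx,fy,R=frame(YAW)
def P(x,y,z):return G+fx*x/1000+fy*y/1000+np.array([0,0,z/1000])
def here():
    p=np.array(arm.current_ee_pos())-G;return np.array([p@fx,p@fy,p[2]])*1000
def F():
    f=np.array(arm.current_force());return np.array([f@fx,f@fy,f[2]])
def knob(name,save=True):
    cal=arm.get_calibration("wrist");img=arm.snapshot("wrist")
    cv2.imwrite(f"pics/{name}.png",img[:,:,::-1]);np.savez(name+".npz",img=img,intrinsics=cal["intrinsics"],cam_to_world=cal["cam_to_world"])
def push(x0,y0,x1,y1,z,step,f0,lim=12,feed=.03):
    n=max(1,int(np.ceil(np.hypot(x1-x0,y1-y0)/step)))
    for i in range(1,n+1):
        t=i/n;arm.move_l(P(x0+(x1-x0)*t,y0+(y1-y0)*t,z),R,feed=feed)
        f=F()-f0;print(here().round(1),f.round(1))
        if np.linalg.norm(f[:2])>lim:print("STOP");break
E
python3 - <<'E'
from h import *
arm.move_to(P(-90,26,300),R)
arm.move_l(P(-90,26,198),feed=.12)
f0=F();np.save("f0.npy",f0);print(f0,here(),arm.current_t())
push(-90,26,-55,26,198,5,f0)
knob("w3");print(arm.current_t())
E
```

```text
[-0.07984372  0.32542734  0.09196085] [-89.4687599   25.64133003 198.76172873] 8.3667
[-84.6  25.9 198.2] [-0.3 -0.4 -0. ]
[-79.8  26.  198. ] [-0.  -0.1 -0.4]
[-74.8  26.  198. ] [ 0.3 -0.6  0.7]
[-69.8  26.  198. ] [-0.2 -0.5  0.3]
[-65.1  26.1 197.9] [-3.3  1.1  2. ]
[-59.8  26.  198. ] [-2.1  0.6  2.5]
[-54.8  26.  198. ] [-2.5  0.2  1.1]
10.6333
```

View pics/w3.png

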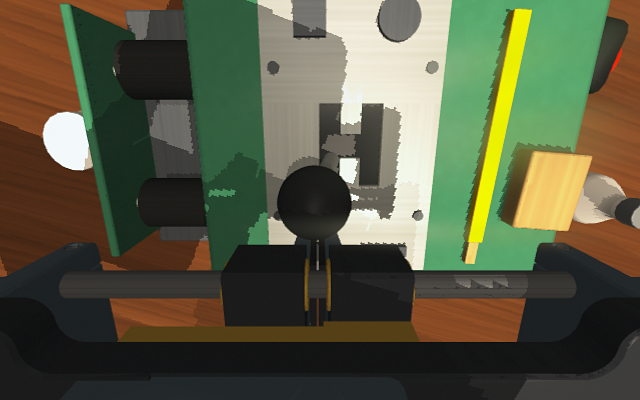

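The fingers are in contact at about 2.5 N, with the knob at about (314,202), radius 37 px. I'll calibrate the knob-to-TCP offset from it.

```bash
cat >> h.py <<'E'
def kpos(name,z):
    """upper-half circle fit to black knob -> feeder mm"""
    d=np.load(name+".npz");img=d["img"];g=cv2.cvtColor(img,cv2.COLOR_RGB2GRAY)
    return d,g
E
python3 - <<'E'
from h import *
d=np.load("w3.npz")
for uv in((314,202),(314,201),(314,203)):
    p=onz(d,uv,.223)-G;print(p@fx*1000,p@fy*1000)
T=d["cam_to_world"];c=T[:3,3]-G;print(c@fx*1000,c@fy*1000,c[2]*1000)
E
```

```text
-20.181848020640096 26.6227529293363
-19.654035014681387 26.621139433790177
-20.710670416051077 26.624369510530865
22.252707123987268 25.24485491989717 368.7038383297756
```

The offset is 34.6 mm (19 + 16 = 35 expected). Pushing until the ball is at x≈0.

Run:
```python
from h import *
f0=np.load("f0.npy")
push(-55,26,-35,26,198,4,f0)
knob("w4");print(arm.current_t())
```

```text
[-50.8  26.  198. ] [-1.9 -0.1  1.7]
[-46.8  26.  198. ] [-2.8  1.3  1.7]
[-42.8  26.  198. ] [-1.8 -0.8  1.7]
[-38.8  26.  198. ] [-1.9 -0.   1.1]
[-34.8  26.  198. ] [-1.8 -1.   1.9]
12.1
```

View pics/w4.png

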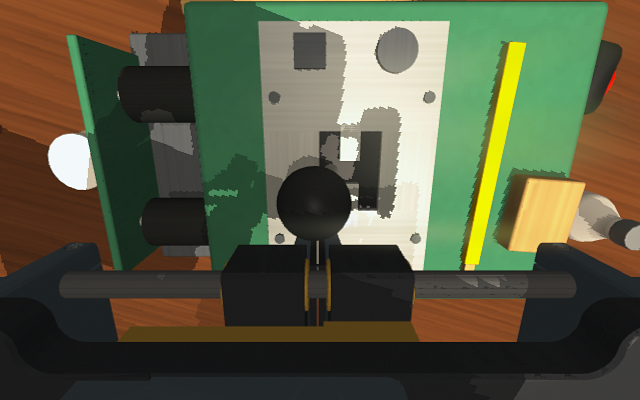

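The knob is at (314,203), still touching, so x≈0. I'll back off, check from above, and then come down on its left.

Run:
```python
from h import *
arm.move_l(P(-55,26,198),R,feed=.12)
arm.move_l(P(-80,45,300),R,feed=.2)
arm.sleep(.1)
knob("w5");print(arm.current_t(),here())
d=np.load("w5.npz");g=cv2.cvtColor(d["img"],cv2.COLOR_RGB2GRAY)
k=cv2.morphologyEx((g<60).astype(np.uint8),cv2.MORPH_OPEN,np.ones((15,15),np.uint8))
for c in cv2.findContours(k,cv2.RETR_EXTERNAL,cv2.CHAIN_APPROX_NONE)[0]:
    (u,v),r=cv2.minEnclosingCircle(c);A=cv2.contourArea(c)
    if v<230 and A/(3.14*r*r)>.85:
        p=onz(d,(u,v),.225)-G;print(u,v,r,p@fx*1000,p@fy*1000)
```

```text
13.25 [-80.24990746  45.04797557 298.73457218]
```

View pics/w5.png

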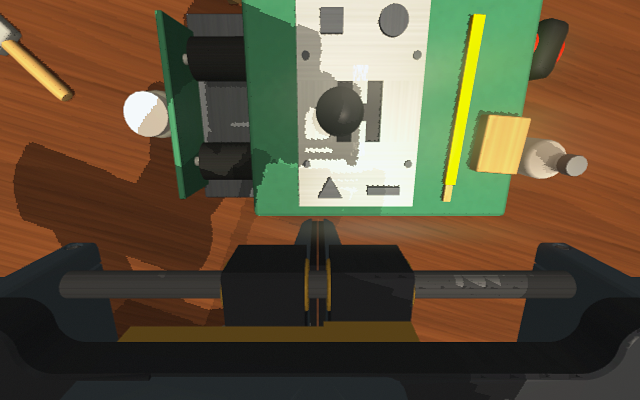

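The knob is at about (340,112), level with the cross channel. I'll compute its position and come down on the left.

Run:
```python
from h import *
d=np.load("w5.npz");g=cv2.cvtColor(d["img"],cv2.COLOR_RGB2GRAY)
k=np.zeros_like(g);k[80:145,308:372]=g[80:145,308:372]<75
k=cv2.morphologyEx(k,cv2.MORPH_OPEN,cv2.getStructuringElement(cv2.MORPH_ELLIPSE,(21,21)))
c=max(cv2.findContours(k,cv2.RETR_EXTERNAL,cv2.CHAIN_APPROX_NONE)[0],key=cv2.contourArea)
(u,v),r=cv2.minEnclosingCircle(c);p=onz(d,(u,v),.225)-G;print(u,v,r,p@fx*1000,p@fy*1000)
f0=np.load("f0.npy")
arm.move_to(P(0,85,260),R)
arm.move_l(P(0,85,198),feed=.12);print(here(),F()-f0)
push(0,85,0,45,198,5,f0)
knob("w6");print(arm.current_t())
```

```text
327.5 113.5 14.508718490600586 -2.2136983369079895 35.845336256697294
[1.80740095e-01 8.46320079e+01 1.98776496e+02] [ 0.54701451 -0.41575812 -0.07013656]
[  0.2  79.7 198.4] [0.4 0.3 0.2]
[ -0.   74.8 198. ] [-0.  -0.1  0.3]
[  0.   69.8 198. ] [ 0.2 -1.6  0.9]
[  0.   64.8 198. ] [-0.5  0.8 -0.3]
[ -0.   59.8 198. ] [0.7 0.4 0.3]
[  0.  55. 198.] [-0.7  1.6  2.3]
[  0.   49.8 198. ] [-0.8  1.9  1.3]
[  0.   44.8 198. ] [0.2 1.9 1.5]
16.975
```

View pics/w6.png

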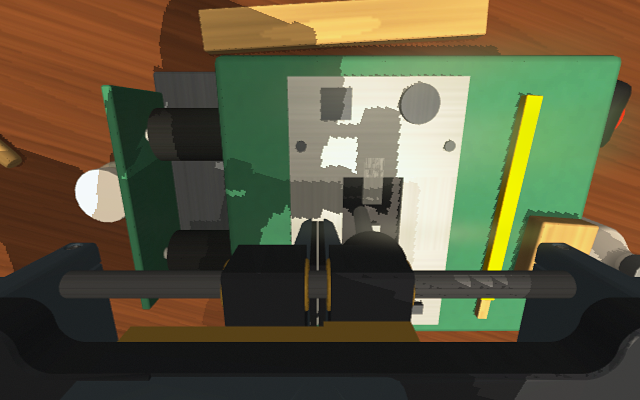

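(The mask fit on w5 was spoiled by the dark shadow, so I read the picture by eye.) The lever is moving across freely at 1.9 N, and contact began at about y=57, giving an offset of about 30. I'll carry on to the right end.

Run:
```python
from h import *
f0=np.load("f0.npy")
push(0,45,0,10,198,5,f0,lim=8)
y=here()[1]
if y<11: push(0,10,0,2,198,2,f0,lim=6)
print(arm.current_t())
arm.move_l(P(0,here()[1]+15,198),R,feed=.12)
arm.move_l(P(-60,-15,300),R,feed=.25)
arm.sleep(.1)
knob("w7");print(arm.current_t(),here())
```

```text
[ -0.   39.7 198. ] [-0.4  1.9  1.3]
[ -0.   34.8 198. ] [-0.3  1.9  1.6]
[ -0.   29.8 198. ] [-0.3  1.2  2. ]
[ -0.   24.8 198. ] [-0.   2.   1.4]
[ -0.   19.8 198. ] [0.6 1.  2.2]
[ -0.   14.8 198. ] [0.5 1.  0.8]
[ -0.    9.8 198. ] [0.7 0.8 1.8]
[ -0.    7.9 197.9] [0.4 0.6 1.4]
[ -0.    5.9 198. ] [0.2 1.2 1.3]
[-1.000e-01  3.900e+00  1.979e+02] [ 0.1  1.7 -0.6]
[-1.000e-01  1.900e+00  1.979e+02] [ 0.5  1.8 -0.7]
20.1917
21.2583 [-60.03940832 -14.53015761 298.72118162]
```

View pics/w7.png

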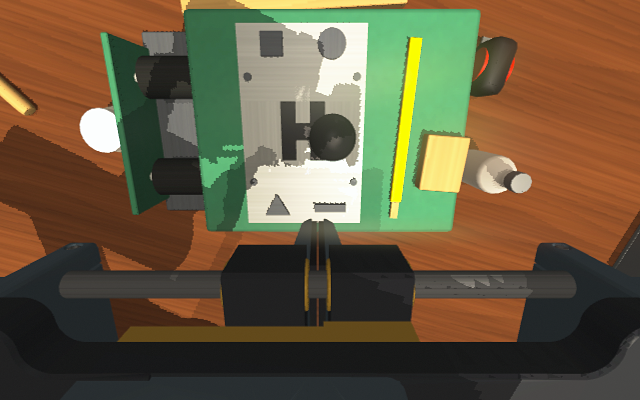

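The knob is at about (332,137), over the right lane. I'll compute where that is.

Run:
```python
from h import *
for n,uv in(("w7",(332.5,137)),("w5",(340,112))):
    d=np.load(n+".npz");p=onz(d,uv,.225)-G;print(n,p@fx*1000,p@fy*1000)
a=cv2.imread("pics/w7.png")[80:200,260:400];cv2.imwrite("pics/w7c.png",cv2.resize(a,None,fx=4,fy=4))
```

```text
w7 -0.11991747823572511 -27.95412512530343
w5 -1.0882284832365898 26.065804119395338
```

View pics/w7c.png

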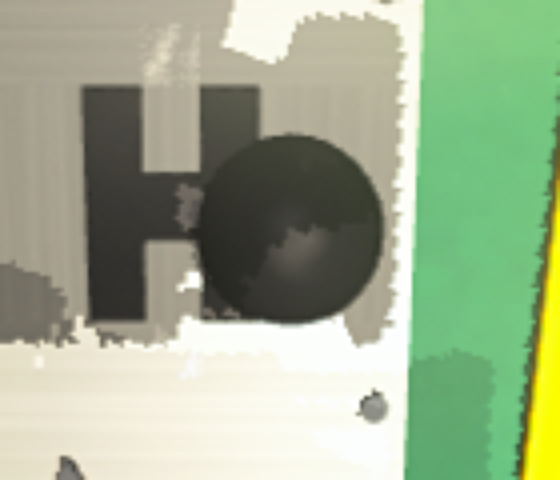

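The ball is at (0,-28) mm, inside the right lane. For the last push I come down behind it and push +x into the disc slot until the stop is felt.

Run:
```python
from h import *
f0=np.load("f0.npy")
arm.move_l(P(-62,-28,198),R,feed=.15);print(here())
push(-62,-28,-2,-28,198,6,f0,lim=9,feed=.04)
if here()[0]>-4: push(-2,-28,6,-28,198,1,f0,lim=5)
print(arm.current_t())
knob("w8")
```

```text
[-61.58609498 -28.06286344 198.50394057]
[-55.4 -28.1 198.5] [ 0.4 -0.6 -0.3]
[-49.8 -28.  198. ] [-1.2  0.5 -0.2]
[-43.8 -28.  198. ] [ 0.5 -0.4 -0. ]
[-37.8 -28.  198. ] [-0.8  0.2 -0.5]
[-31.9 -28.  197.9] [-1.4 -0.2  1.4]
[-25.8 -28.  198. ] [-1.5  0.1  1.3]
[-19.7 -28.  198. ] [-1.2 -0.8  0.4]
[-13.7 -28.  197.9] [-1.1 -0.1  1.9]
[ -7.8 -28.  197.9] [-1.6  0.4  0.5]
[ -1.8 -28.  197.9] [-0.8  0.2 -1.1]
[ -1.1 -28.  198. ] [-1.5  0.3 -1.9]
[ -0. -28. 198.] [-2.4  0.  -1.5]
[  1.1 -28.  198. ] [-2.   0.9 -1.7]
[  2.1 -28.  198. ] [-2.8 -0.3 -1.5]
[  3.1 -28.  198. ] [-2.2  0.9 -1.7]
[  4.1 -28.  198. ] [-2.2  0.5 -2. ]
[  5.1 -28.  198. ] [-2.1  1.  -2.1]
[  6.1 -28.  198. ] [-1.5  1.  -2.1]
27.0917
```

View pics/w8.png

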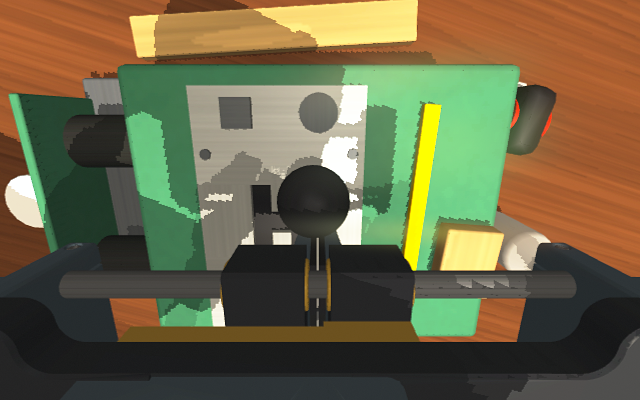

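The ball is at about x=40.5 by dead reckoning and I have not felt the stop. A few more half-millimetre steps will bring it there.

Run:
```python
from h import *
f0=np.load("f0.npy")
push(6,-28,8.5,-28,198,.5,f0,lim=4.5,feed=.01)
arm.move_l(P(-20,-28,198),R,feed=.12)
arm.move_l(P(-70,-20,330),R,feed=.25)
arm.sleep(.1)
knob("w9")
for n in("scene","side"):cv2.imwrite(f"pics/{n}9.png",arm.snapshot(n)[:,:,::-1])
print(arm.current_t(),here())
a=cv2.imread("pics/w9.png")[0:240,200:520];cv2.imwrite("pics/w9c.png",cv2.resize(a,None,fx=2.4,fy=2.4))
```

```text
[  6.5 -28.  198. ] [-2.5 -0.3 -1.7]
[  7.1 -28.  198. ] [-3.1  0.9 -1.1]
[  7.5 -28.  198. ] [-2.6  0.4 -0.7]
[  8. -28. 198.] [-1.9 -0.3 -1.4]
[  8.5 -28.  198. ] [-3.5  0.7 -2.8]
29.7417 [-70.05413908 -19.83079533 328.82414487]
```

View pics/w9c.png

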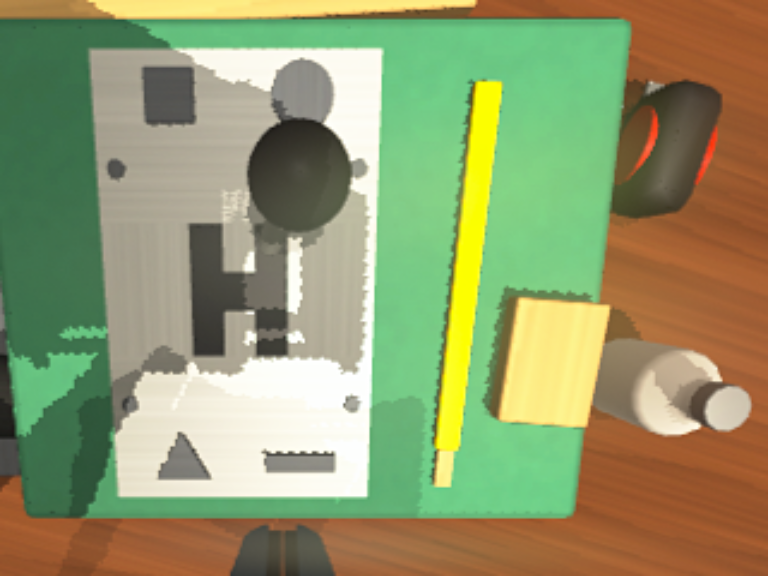

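View pics/side9.png

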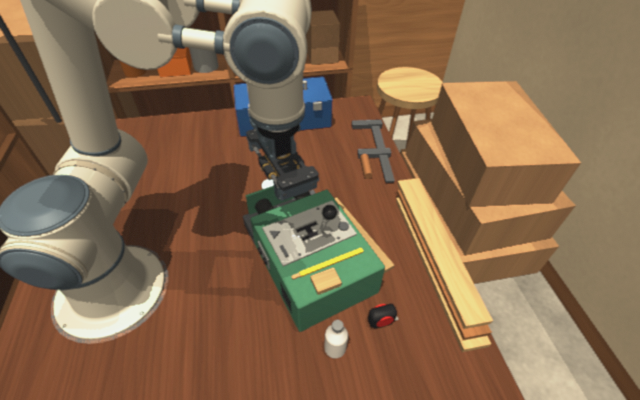

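The knob is at (325,73) in the wrist view, next to the disc at (326,38). The bystanders look unmoved. Measuring.

Run:
```python
from h import *
d=np.load("w9.npz");
k=onz(d,(200+300/2.4-.3,175/2.4-.3),.221);q=k-G;print("wrist knob",q@fx*1000,q@fy*1000)
D=onz(d,(200+303/2.4,92/2.4),.145);print("disc here",(D-G)@fx*1000,(D-G)@fy*1000,"dist",np.hypot(*(k-D)[:2])*1000)
sd=arm.get_calibration("side")
g=cv2.imread("pics/side9.png",0);m=np.zeros_like(g);m[200:225,318:342]=g[200:225,318:342]<60
N,l,s,ce=cv2.connectedComponentsWithStats(m);i=1+np.argmax(s[1:,4]);print(s[i],ce[i])
p,e=tri([ray(d,(325-.3,72.6)),ray(sd,ce[i])]);q=p-G;print("tri",q@fx*1000,q@fy*1000,q[2]*1000,e)
```

```text
wrist knob 41.82302431891895 -27.300713230432823
disc here 85.07961237364438 -30.51561243249221 dist 43.37589177199261
[323 205  14  15 157] [329.1910828  211.93630573]
tri 41.997414445928975 -27.416764706628133 222.73970646512373 [np.float64(0.00040523576541778416), np.float64(0.00040523576541783935)]
```

Two views agree: the ball is at (42,-27) mm at a height of 222.7 mm, 43 mm from the disc, so it is fully home. The arm is clear, so I'm handing in.

Run:
```python
from h import *
print(F()-np.load("f0.npy"),arm.current_t());arm.sign_off()
```

```text
[-1.03445802 -0.04981031 -0.02779478] 29.7417
the job is handed in; nothing more can be done
```

The lever is in the far right slot, beside the round disc, and the job is handed in at 29.7 s. I pushed it with closed fingers in three moves: out of the triangle slot to the cross channel, across to the right lane, then forward into the slot. It went through neither of the other slots, and the pushing force I read stayed under about 5 N.

**Last checks:**
- **Position:** The wrist and side views together put the knob at x = 42, y = -27 mm in the feeder frame, 223 mm up. That is about 43 mm from the disc (limit 50), with a 0.4 mm residual. Fully home is x = 41.
- **Clearance:** The arm is about 90 mm above the knob and touching nothing.
- **Bystanders:** I compared the tape measure, glue bottle, offcut, pencil and batten by eye, and they look unmoved. The jar and brush were not in my last close-up, but I worked nowhere near them.

**Checks that failed or disagreed:**
- My first sign masks were only partial; I redid them with a better threshold.
- One automatic knob fit was spoiled by shadow, so I read that picture, and the knob's position in the later ones, by eye.
- I never felt a clear force rise at the end stop (3.5 N at most), so "home" rests on the two camera views and the finger position. From the finger position the ball could be about 1–2 mm past the nominal 41, within the calibration error.

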